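Clamp the tall jar in the one-handed jar holder

ROBOT

A 6-joint arm with a two-finger parallel gripper is mounted at the origin on the work surface. World frame = base frame: x ahead of the robot, y to its left, z up, the work surface at z = 0. Lengths are in m, angles in rad, forces in N, time in s.
With the tool pointing down it reaches from about 0.3 to 0.775 m from the base axis. Payload 14.6 kg.
Tool frame: the origin (TCP) lies midway between the tips of the shut fingers; the grasp point (between the pads) lies 19 mm behind it; z points along the fingers, x is the direction in which the jaws open and shut, and the axes are right-handed (so a half turn about z gives the same grasp; the last joint's range is limited). The gripper opens to 94 mm and grips with 3 to 60 N. Pads are 16 mm wide; open, the fingers measure 119 mm over their backs; the gripper's body (75 mm by 177 mm) begins 78 mm behind the grasp point.
Start: joints at [1.226, 0.3, 1.521, -0, 1.321, -0.067], TCP at [0.151, 0.529, 0.205] pointing down, gripper open.
Joint ranges: [-3.03, 3.03], [-0.79, 2.21], [0.23, 2.52], [-1.04, 4.18], [0, 3.07], [-2.55, 2.55]. Speed limits (rad/s): [2.22, 2.22, 2.57, 3.14, 3.14, 3.14].

INTERFACE

Orientations are given as a unit quaternion [w, x, y, z].
In Python, from station import env, get_image, calibration gives the robot as it stands.
- The arm moves only by the tool carry_out, never from a script. Its arguments are lists of equal length, an entry for each row: "translation": the shift along the tool's x, y, z in units of 25 mm (1.0 is 25 mm), a list of three; "delta_rot": the turn, a rotation vector about the tool's x, y, z in rad, a list of three; "fingers": the finger opening in mm, from 0 to 94. In form: {"translation": [[dx, dy, dz], ...], "delta_rot": [[wx, wy, wz], ...], "fingers": [fingers, ...]}. A call has 1 to 10 rows; each row shifts and turns the pose as measured when the row begins, along the tool's axes as they then stand; what a row does not reach is not made up. A row lasts 1/8 s, in which the tool goes at most 62.5 mm and 10.7 degrees, less where a joint would pass 70% of its speed; a pose out of reach is approached as far as the arm can. A call is refused whole if a number of a shift passes 1 or a number of a turn 0.188, either way. A call with a gripper value outside its range is refused whole. The fingers move at their own pace and stop on an object; the grip force is fixed at half the most. Time passes only in rows, so rows that do not move let the fingers close. It gives the time, the measured TCP pose, the force and the opening at its end, in the units of the state.
- env.get_obs(): the state, without advancing time (a new reading comes with each control period).
- get_image(name): name is "scene" or "top" or "wrist"; returns (picture, depth): 480x640x3 uint8, red, green, blue; 480x640 float32, m along the optical axis (not along the pixel's ray), 0 where there is no reading.
- calibration(name): a dict with "intrinsics" (3x3 intrinsics, pixels), "k1" (the pictures are not rectified: a ray, as slopes to the right and down, at radius r is drawn at 1 + k1 r^2 times it, then the intrinsics apply), "xyz" and "rotation" of the camera in the world. Camera axes: x right, y down, z forward; pixel columns grow to the right and rows downward; lengths in m; the calibration is good to about 2 mm. A picture is of the moment at which its call begins: read the wrist's pose just before it. calibration takes no time and is no camera call; for the wrist camera it gives the pose at the moment of the call.
- env.job_done(): hands the job in, once; it reports no verdict.
The state is a dict: "time": time; "joint_positions": joint angles; "qd": joint speeds; "joint_efforts": joint torques, N m; "tcp_pos": TCP position; "ee_rot": TCP orientation; "contact_force": force on the tool from outside, world axes, zero at the start; "ft_torque": the same for the moment, N m; "opening": opening from 0.0 (shut) to 1.0 (fully open).
Only numpy, scipy, OpenCV 4.12 (cv2) and the standard library are available. Lean on these libraries where they do the work, as an engineer would, in place of code of your own. Each camera call takes 0.05 s, during which the arm holds its last target.

TASK

Stand the tall glass jar upright in the open bay of the jar clamp and let go of it. Then take the crank by its loose wooden sleeve and wind it clockwise (seen from above), keeping hold of the sleeve the whole way, until the jaw has just gripped the jar firmly against the V stop; stop as soon as it is firm (about 20 N on the jar), because much more would crack the glass. Then let go of the sleeve; leave the other things where they are.

Things in the scene. Friction and masses are not known exactly. Their poses are not given: they have to be found in the camera images.
- jar: The jar to clamp: the tall slim closed one, clear glass cylinder 60 mm in diameter and 116 mm high with a steel screw lid (58 mm wide) from 120 to 138 mm. About 0.2 to 0.45 kg. Origin: centre of its underside, z up.
- clamp: Jar clamp, fixed to the bar, yawed up to 0.3 rad. Steel plate 100 (x) by 300 (y) by 12 mm, from y = -95 to +205 mm. Along y: V stop at the -y end, open bay, moving jaw, grey gearbox (64 by 64 mm, 85 mm high, centre y = +150 mm) with the crank on top. Jaw and stop are 66 mm high. Origin: bar level, on the line of jaw travel; z up.
- bay (a point): Middle of the bay on top of the base plate, 12 mm above the bar; the jar's underside goes here. x and y axes as the clamp's. The jar has about 13 mm or more to jaw and stop here.
- jaw: Moving jaw with a flat rubber face 60 mm wide (it gives 1 mm per 12 N), 16 to 62 mm above the bar. Origin: in that face, at bar level. Moves along the clamp's -y, 7 mm per rad of crank, slides the jar into the V stop and presses it there. The V stop's setting differs by up to 14 mm, unmeasured: the crank angle where the jar is gripped (6 to 9 rad) must be felt.
- crank (a joint): Crank angle, rad, grows clockwise seen from above as the jaw closes; range 0 to 10.5, starts at 0 to 1.2. At 0 the arm points along the clamp's +y. Turning it takes about 3.6 N at the sleeve, plus about 1.3 N per 10 N of squeeze on the jar. Friction holds it when let go, up to about 28 N of squeeze. Under 8 N is not firm; at 45 N the glass cracks.
- crank_axis (a point): Point on the crank's vertical axis, 110 mm above the bar at the top of the crank arm; axes as the clamp's. With the hand at rest, friction hides part of the sleeve's drag (it reads 0 to 3 N before contact, drifting), so judge the squeeze by the rise over the readings just before. That rise is about 1 N per 0.1 rad of crank once the jar is against the stop.
- sleeve: Loose wooden sleeve on the crank's upright pin: vertical cylinder 26 mm in diameter, 64 mm long, 55 mm from the crank axis, spinning freely about its own axis, so it can be led round without turning the hand. Origin: centre of its underside, 113 mm above the bar. Once past 1.9 rad of crank it must not be let go until the jar is gripped.
- kettle: Bystander: red kettle, 165 mm wide, 207 mm high with its bow handle. Origin: centre of underside.
- mug_a: Bystander: tin mug, 76 mm wide, 80 mm high, farther from the robot. Origin: centre of underside, handle on its +y side.
- mug_b: Bystander: tin mug, as the other, nearer to the robot.
- tray: Bystander: wooden tray 150 by 260 by 25 mm. Origin: centre of underside.
- dish: Bystander: small ceramic dish, 84 mm wide, 30 mm high. Origin: centre of underside.
- squat_jar: Bystander: short wide glass jar with steel lid, 80 mm wide, 75 mm high. Origin: centre of underside.
Mind the look-alikes: they are no part of the job. What is shaped like the jar but red is not meant.

How it is judged:
By the outcome, as a careful person would: the job done as asked, in the order asked, and still so for the second after the job is handed in, with the robot touching nothing.
It also fails if it takes over 72 s, if anything falls off the work surface, if the arm or the gripper's body presses on something with over 40 N, if the wrist force passes 120 N, or if a joint passes its speed limit or range.

## Working session

There is one attempt and no reset: what is moved stays moved. The work goes in short steps, Python scripts to look and compute and a tool call to move; the robot and the scene stay as the last step left them, time stands still between calls to the robot, and variables do not carry over. Pictures are saved under pics/ and viewed, and the job is handed in when it is done.

Besides the shell and the picture viewer there is one more tool, called after "Emit:" by a JSON object that holds its "op" and its "data", one argument or row to a line. carry_out: Moves the arm, as the interface text tells. Its arguments: {"type":"object","properties":{"translation":{"type":"array","items":{"type":"array","items":{"type":"number"}}},"delta_rot":{"type":"array","items":{"type":"array","items":{"type":"number"}}},"fingers":{"type":"array","items":{"type":"number"}}},"required":["translation","delta_rot","fingers"]}

```bash
ls; mkdir -p pics; cat > h.py <<'E'
import numpy as np, cv2
from station import env, get_image, calibration
def ray(c,u,v):
    K=np.array(c["intrinsics"]);xd=(u-K[0,2])/K[0,0];yd=(v-K[1,2])/K[1,1]
    x,y=xd,yd
    for _ in range(20):
        s=1+c["k1"]*(x*x+y*y);x,y=xd/s,yd/s
    return np.array([x,y,1.])
def world(c,u,v,z):  # depth along axis
    return np.array(c["rotation"])@(ray(c,u,v)*z)+np.array(c["xyz"])
def onplane(c,u,v,h):
    d=np.array(c["rotation"])@ray(c,u,v);o=np.array(c["xyz"])
    return o+d*(h-o[2])/d[2]
def proj(c,p):
    q=np.array(c["rotation"]).T@(np.array(p)-np.array(c["xyz"]))
    x,y=q[0]/q[2],q[1]/q[2];s=1+c["k1"]*(x*x+y*y);K=np.array(c["intrinsics"])
    return K[0,0]*x*s+K[0,2],K[1,1]*y*s+K[1,2]
def snap(n,f):
    c=calibration(n);im,d=get_image(n);cv2.imwrite(f"pics/{f}.png",im[:,:,::-1]);np.savez(f"pics/{f}.npz",im=im,d=d,**{k:np.array(v) for k,v in c.items()})
    return c,im,d
def load(f):
    z=np.load(f"pics/{f}.npz");c={k:z[k] for k in("intrinsics","k1","xyz","rotation")};return c,z["im"],z["d"]
E
python3 - <<'E'
from h import *
for n in("scene","top"):
    c,im,d=snap(n,n+"0");print(n,c)
print(env.get_obs())
E
```

```text
pics
scene {'intrinsics': array([[465.99886892,   0.        , 323.00540813],
       [  0.        , 465.99886892, 241.61792309],
       [  0.        ,   0.        ,   1.        ]]), 'k1': -0.0574568732308414, 'xyz': array([ 1.14750164, -0.0030031 ,  0.95135048]), 'rotation': array([-0.21648302,  0.68997359,  0.66026264, -0.20279248])}
top {'intrinsics': array([[456.84019529,   0.        , 312.29735431],
       [  0.        , 456.84019529, 243.72750639],
       [  0.        ,   0.        ,   1.        ]]), 'k1': 0.023175448993960637, 'xyz': array([0.37193237, 0.01287851, 1.04279229]), 'rotation': array([ 0.06496573, -0.69914397,  0.70934887, -0.06165506])}
{'time': 0.1, 'joint_positions': array([ 1.22637007e+00,  3.00421842e-01,  1.52151497e+00,  3.98298014e-05,
        1.32067957e+00, -6.65796113e-02]), 'qd': array([-0.00088437, -0.00020466, -0.00296495, -0.00145583,  0.00385176,
       -0.00106844]), 'joint_efforts': array([ 7.97738685e-04, -5.32644546e+01, -3.53282368e+01,  7.09677231e-02,
        2.35155568e-02, -2.32076314e-05]), 'tcp_pos': array([0.15076173, 0.52869628, 0.20494131]), 'ee_rot': array([ 2.64330111e-04,  7.98215098e-01,  6.02372306e-01, -4.38755631e-04]), 'contact_force': array([-0.05936103,  0.14022984, -1.13263595]), 'ft_torque': array([ 0.01013586,  0.04977378, -0.02765473]), 'opening': 0.9983500194198565}
```

```bash
python3 - <<'E'
s=open('h.py').read()
s=s.replace("def ray(","""from scipy.spatial.transform import Rotation as R
def cal(n):
    c=dict(calibration(n));r=np.array(c["rotation"])
    if r.shape==(4,): c["rotation"]=R.from_quat(r[[1,2,3,0]]).as_matrix()
    return c
def ray(""",1).replace("c=calibration(n);im","c=cal(n);im")
open('h.py','w').write(s)
E
python3 - <<'E'
from h import *
for n in("scene","top"): snap(n,n+"0")
E
```

```text
(no output)
```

View pics/scene0.png

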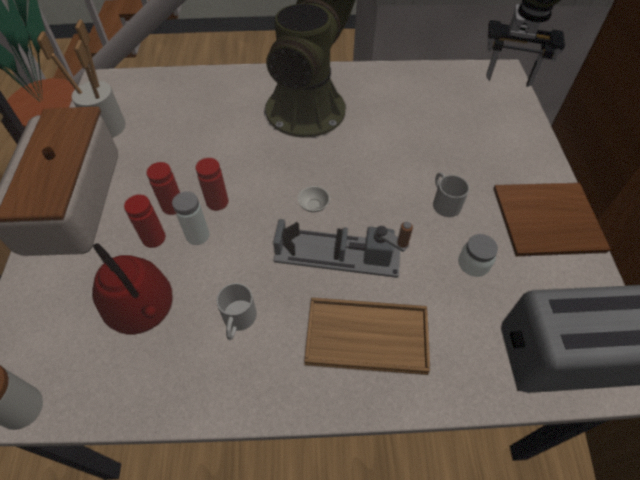

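View pics/top0.png

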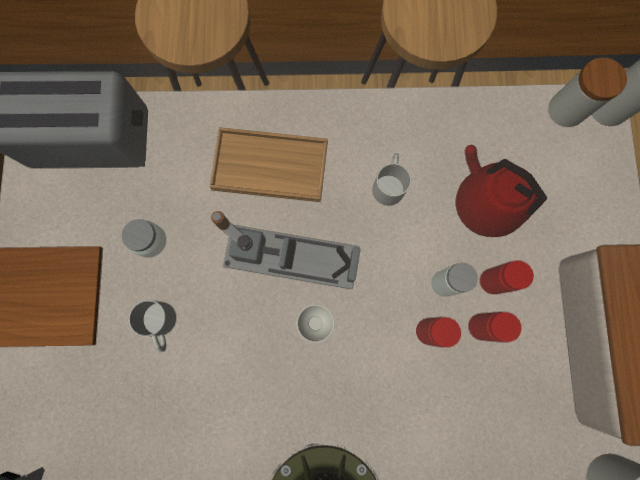

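Jar candidates in the top view: clear tall one at (455,280); red ones at (507,277), (439,332) and (495,327); squat jar at (143,237). The clear tall one fits the description. I'll confirm it in enlarged crops.

```bash
python3 - <<'E'
from h import *
c,im,d=load("top0")
a=cv2.resize(im[240:360,400:550],None,fx=5,fy=5,interpolation=cv2.INTER_CUBIC);cv2.imwrite("pics/cj.png",a[:,:,::-1])
a=cv2.resize(im[195:305,205:365],None,fx=5,fy=5,interpolation=cv2.INTER_CUBIC);cv2.imwrite("pics/cc.png",a[:,:,::-1])
E
```

```text
(no output)
```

View pics/cj.png

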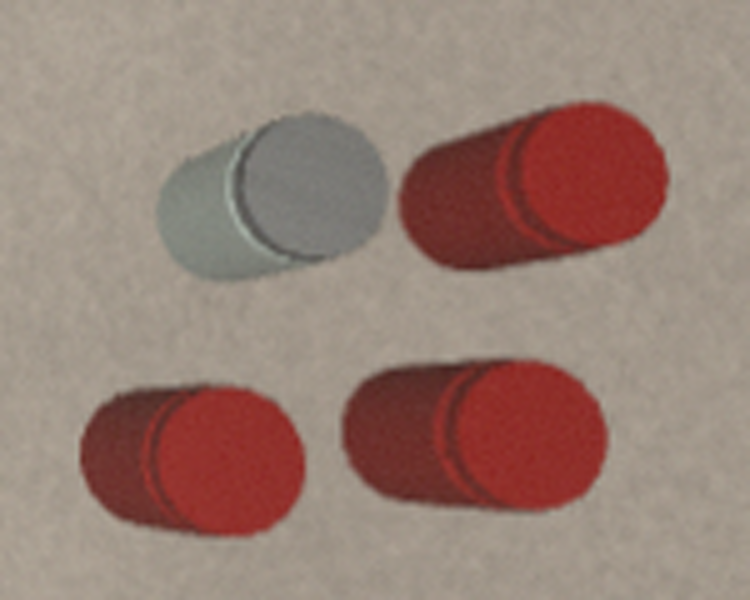

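View pics/cc.png

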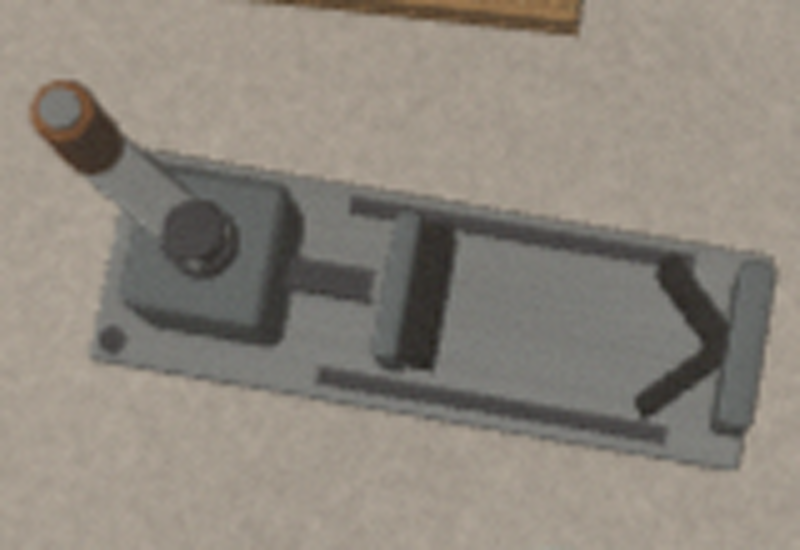

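```bash
python3 - <<'E'
from h import *
c,im,d=load("top0")
def p(n,cx,cy,ox,oy,h=None):
    u,v=ox+cx/5,oy+cy/5; z=d[int(round(v)),int(round(u))]
    print(n,(u,v),"depth:",world(c,u,v,z).round(4), "plane:",onplane(c,u,v,h).round(4) if h is not None else "")
J=(400,240);C=(205,195)
p("lid",313,187,*J,.138)
for k,x in dict(lidL=(237,187),lidR=(388,187),lidT=(313,113),lidB=(313,260)).items(): p(k,*x,*J,.138)
p("sleeve",62,108,*C,.177)
p("hub",195,228,*C,.125)
p("BR",738,468,*C,.012);p("BL",92,360,*C,.012);p("TR",775,255,*C,.012)
p("gear",150,310,*C,.085)
p("jawtop L",405,212,*C,.066);p("jawtop B",388,366,*C,.066)
p("jawtop near face T",420,215,*C,.066);p("jawtop face B",407,368,*C,.066)
p("stop topT",758,262,*C,.066);p("stop B",732,430,*C,.066)
p("V apex",718,335,*C,.066)
p("Vtip",672,262,*C,.066);p("Vtip",643,410,*C,.066)
p("bayplate",550,310,*C,.012)
E
```

```text
lid (462.6, 277.4) depth: [ 0.4636 -0.2796  0.1401] plane: [ 0.4638 -0.2802  0.138 ]
lidL (447.4, 277.4) depth: [ 0.465  -0.2524  0.1309] plane: [ 0.4642 -0.2504  0.138 ]
lidR (477.6, 277.4) depth: [ 0.4772 -0.3583  0.0016] plane: [ 0.4634 -0.3097  0.138 ]
lidT (462.6, 262.6) depth: [ 0.4931 -0.2818  0.14  ] plane: [ 0.4933 -0.2824  0.138 ]
lidB (462.6, 292.0) depth: [ 0.437  -0.287   0.1103] plane: [ 0.4351 -0.2781  0.138 ]
sleeve (217.4, 216.6) depth: [0.5837 0.1985 0.1836] plane: [0.5854 0.1999 0.177 ]
hub (244.0, 240.6) depth: [0.5483 0.1567 0.118 ] plane: [0.5469 0.1556 0.125 ]
BR (352.6, 288.6) depth: [ 4.558e-01 -7.390e-02  1.000e-04] plane: [ 0.4548 -0.0729  0.012 ]
BL (223.4, 267.0) depth: [0.5093 0.221  0.0027] plane: [0.5081 0.2192 0.012 ]
TR (360.0, 246.0) depth: [ 0.5542 -0.0941 -0.0014] plane: [ 0.5519 -0.0927  0.012 ]
gear (235.0, 257.0) depth: [0.5215 0.1828 0.0716] plane: [0.5194 0.1804 0.085 ]
jawtop L (286.0, 237.4) depth: [0.5637 0.0733 0.067 ] plane: [0.5639 0.0733 0.066 ]
jawtop B (282.6, 268.2) depth: [0.5012 0.0835 0.029 ] plane: [0.4964 0.0809 0.066 ]
jawtop near face T (289.0, 238.0) depth: [0.5629 0.0669 0.0637] plane: [0.5625 0.0668 0.066 ]
jawtop face B (286.4, 268.6) depth: [0.5024 0.0761 0.011 ] plane: [0.4955 0.0727 0.066 ]
stop topT (356.6, 247.4) depth: [ 0.5399 -0.08    0.0634] plane: [ 0.5395 -0.0797  0.066 ]
stop B (351.4, 281.0) depth: [ 0.4699 -0.0689  0.0336] plane: [ 0.4667 -0.0663  0.066 ]
V apex (348.6, 262.0) depth: [ 0.5082 -0.0617  0.0629] plane: [ 0.5078 -0.0615  0.066 ]
Vtip (339.4, 247.4) depth: [ 0.5407 -0.0427  0.062 ] plane: [ 0.54   -0.0424  0.066 ]
Vtip (333.6, 277.0) depth: [ 0.4779 -0.0292  0.0469] plane: [ 0.4758 -0.0284  0.066 ]
bayplate (315.0, 257.0) depth: [0.5277 0.0107 0.0135] plane: [0.5279 0.0107 0.012 ]
```

The crop confirms it: clear glass with a grey steel lid at (462.6,277.4). Its lid measures 58–59 mm at z=0.138, so it is the jar. The clamp yaw is about -0.18 rad, with its origin near (0.521,0.010). The crank starts at about 0.54 rad. I'll cross-check these points in the scene view before moving.

```bash
cat >> h.py <<'E'
PSI=-0.180;O=np.array([.521,.010,0]);XA=np.array([np.cos(PSI),np.sin(PSI),0]);YA=np.array([-np.sin(PSI),np.cos(PSI),0]);ZA=np.array([0,0,1.])
def cl(x,y,z): return O+x*XA+y*YA+z*ZA
def go(t,o=None):
    o=o or env.get_obs();q=np.array(o["ee_rot"]);M=R.from_quat(q[[1,2,3,0]]).as_matrix()
    d=M.T@(np.array(t)-o["tcp_pos"])/.025
    print("t",round(o["time"],2),"tcp",o["tcp_pos"].round(4),"xang",np.degrees(np.arctan2(M[1,0],M[0,0])).round(1),"zax",M[:,2].round(3),"F",o["contact_force"].round(2),"op",round(o["opening"]*94,1)," UNITS",d.round(2));return d
E
python3 - <<'E'
from h import *
c,im,d=load("scene0");k=3
a=cv2.resize(im[120:280,120:420],None,fx=2.6,fy=2.6,interpolation=cv2.INTER_CUBIC)[:,:,::-1].copy()
def dot(p,col):
    u,v=proj(c,p);cv2.circle(a,(int((u-120)*2.6),int((v-120)*2.6)),2,col,-1)
th=np.linspace(0,6.28,40)
for t in th:
    dot([.464+.029*np.cos(t),-.28+.029*np.sin(t),.138],(0,255,0)); dot([.464+.03*np.cos(t),-.28+.03*np.sin(t),0],(0,255,255))
    dot(cl(.013*np.cos(t)+.055*np.sin(.537),.15+.013*np.sin(t)+.055*np.cos(.537),.177),(0,255,0))
    dot(cl(.055*np.sin(t),.15+.055*np.cos(t),.113),(255,0,255))
    dot(cl(.03*np.cos(t),.008+.03*np.sin(t),.012),(255,255,0))
for x,y in((-.05,-.095),(.05,-.095),(.05,.205),(-.05,.205)): dot(cl(x,y,.012),(0,0,255))
cv2.imwrite("pics/ov.png",a)
go([.464,-.28,.25])
E
```

```text
t 0.2 tcp [0.1508 0.5288 0.2051] xang 74.1 zax [-0.    -0.001 -1.   ] F [ 0.23 -0.1   0.28] op 94.3  UNITS [-27.68  20.92  -1.78]
```

View pics/ov.png

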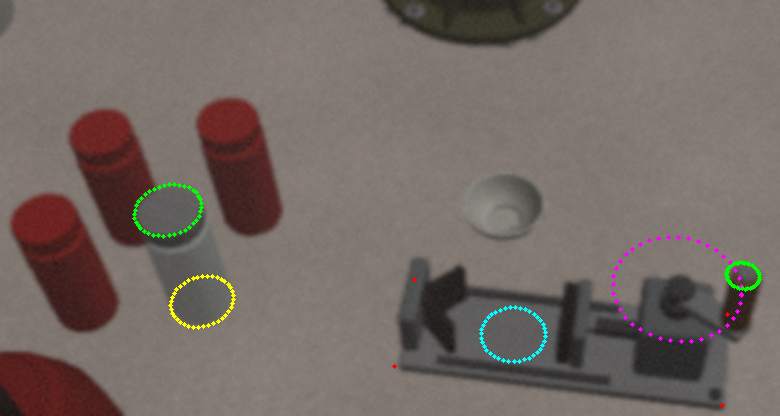

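The overlay fits to within about 1–2 px, so I'll move.

Emit:
{"op": "carry_out", "data": {
  "translation": [
    [-1,0.75,-0.2],
    [-1,0.75,-0.2],
    [-1,0.75,-0.2],
    [-1,0.75,-0.2],
    [-1,0.75,-0.2],
    [-1,0.75,-0.2],
    [-1,0.75,-0.2],
    [-1,0.75,-0.2],
    [-1,0.75,-0.2],
    [-1,0.75,0]
  ],
  "delta_rot": [
    [0,0,0],
    [0,0,0],
    [0,0,0],
    [0,0,0],
    [0,0,0],
    [0,0,0],
    [0,0,0],
    [0,0,0],
    [0,0,0],
    [0,0,0]
  ],
  "fingers": [94,94,94,94,94,94,94,94,94,94]
}}

```text
time: 1.45
tcp_pos: [0.2645, 0.2284, 0.2506]
ee_rot: [0.001, 0.797, 0.604, -0.001]
contact_force: [-1.0, -0.3, -0.5]
opening: 1.002
```

Emit:
{"op": "carry_out", "data": {
  "translation": [
    [-1,0.75,0],
    [-1,0.75,0],
    [-1,0.75,0],
    [-1,0.75,0],
    [-1,0.75,0],
    [-1,0.75,0],
    [-1,0.75,0],
    [-1,0.75,0],
    [-1,0.75,0],
    [-1,0.75,0]
  ],
  "delta_rot": [
    [0,0,0],
    [0,0,0],
    [0,0,0],
    [0,0,0],
    [0,0,0],
    [0,0,0],
    [0,0,0],
    [0,0,0],
    [0,0,0],
    [0,0,0]
  ],
  "fingers": [94,94,94,94,94,94,94,94,94,94]
}}

```text
time: 2.7
tcp_pos: [0.379, -0.0735, 0.2518]
ee_rot: [0.001, 0.797, 0.604, 0.0]
contact_force: [-0.1, 0.8, 0.5]
opening: 1.002
```

```bash
python3 -c "
from h import *
go([.464,-.28,.25]);print(env.get_obs()['joint_positions'])"
```

```text
t 2.7 tcp [ 0.379  -0.0735  0.2518] xang 74.3 zax [ 0.002 -0.002 -1.   ] F [-0.05  0.76  0.54] op 94.2  UNITS [-7.03  5.51  0.1 ]
[-2.85226012e-01 -1.16520825e-01  1.86659892e+00 -1.64979858e-03
  1.38901204e+00 -1.58100785e+00]
```

Emit:
{"op": "carry_out", "data": {
  "translation": [
    [-0.9,0.7,0],
    [-0.9,0.7,0],
    [-0.9,0.7,0],
    [-0.9,0.7,0],
    [-0.9,0.7,0],
    [-0.9,0.7,0],
    [-0.9,0.7,0],
    [-0.7,0.5,0],
    [0,0,0]
  ],
  "delta_rot": [
    [0,0,0],
    [0,0,0],
    [0,0,0],
    [0,0,0],
    [0,0,0],
    [0,0,0],
    [0,0,0],
    [0,0,0],
    [0,0,0]
  ],
  "fingers": [94,94,94,94,94,94,94,94,94]
}}

```text
time: 3.82
tcp_pos: [0.463, -0.2871, 0.2507]
ee_rot: [0.0, 0.798, 0.603, -0.0]
contact_force: [-0.3, -0.1, 0.0]
opening: 0.999
```

```bash
python3 -c "
from h import *
go([.464,-.28,.083])
c,im,d=snap('wrist','w1')
a=im[:,:,::-1].copy()
for t in np.linspace(0,6.28,60):
    for r,z,col in((.029,.138,(0,255,0)),(.03,0,(0,255,255))):
        u,v=proj(c,[.464+r*np.cos(t),-.28+r*np.sin(t),z]);cv2.circle(a,(int(u),int(v)),1,col,-1)
cv2.imwrite('pics/w1o.png',a)
"
```

```text
t 3.83 tcp [ 0.463  -0.2871  0.2507] xang 74.1 zax [-0.    -0.001 -1.   ] F [-0.27 -0.13  0.03] op 93.9  UNITS [ 0.29 -0.04  6.71]
```

View pics/w1o.png

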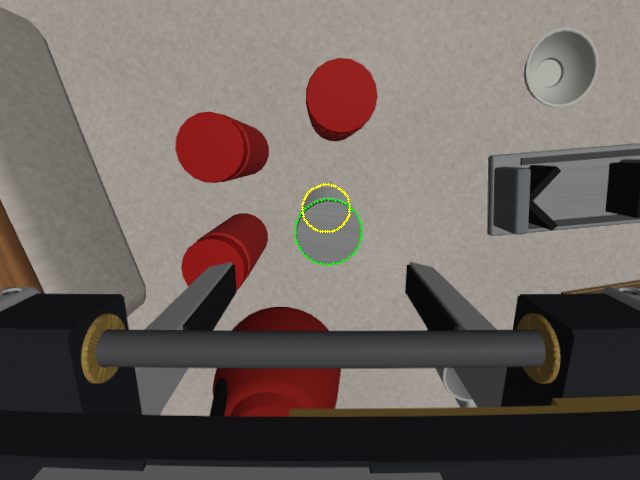

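Wrist view: the lid sits at (329,231) and fits the overlay exactly. The red jars are clear of both fingers, so I'll descend.

Emit:
{"op": "carry_out", "data": {
  "translation": [
    [0.3,0,0.5],
    [0,0,0.8],
    [0,0,0.8],
    [0,0,0.8],
    [0,0,0.8],
    [0,0,0.8],
    [0,0,0.8],
    [0,0,0.8],
    [0,0,0.6],
    [0,0,0]
  ],
  "delta_rot": [
    [0,0,0],
    [0,0,0],
    [0,0,0],
    [0,0,0],
    [0,0,0],
    [0,0,0],
    [0,0,0],
    [0,0,0],
    [0,0,0],
    [0,0,0]
  ],
  "fingers": [94,94,94,94,94,94,94,94,94,94]
}}

```text
time: 5.12
tcp_pos: [0.4629, -0.2666, 0.0738]
ee_rot: [-0.001, 0.796, 0.606, -0.0]
contact_force: [0.2, 0.5, -0.7]
opening: 0.998
```

Emit:
{"op": "carry_out", "data": {
  "translation": [
    [0,0,0],
    [0,0,0],
    [0,0,0],
    [0,0,0],
    [0,0,0],
    [0,0,0]
  ],
  "delta_rot": [
    [0,0,0],
    [0,0,0],
    [0,0,0],
    [0,0,0],
    [0,0,0],
    [0,0,0]
  ],
  "fingers": [40,40,40,40,40,40]
}}

```text
time: 5.88
tcp_pos: [0.4639, -0.2676, 0.0763]
ee_rot: [0.001, 0.796, 0.606, 0.0]
contact_force: [-0.7, -2.2, -0.9]
opening: 0.645
```

```bash
python3 -c "
from h import *
go([.464,-.28,.18])"
```

```text
t 5.88 tcp [ 0.4639 -0.2676  0.0763] xang 74.6 zax [ 0.002 -0.002 -1.   ] F [-0.67 -2.17 -0.9 ] op 60.7  UNITS [-0.48  0.15 -4.15]
```

Emit:
{"op": "carry_out", "data": {
  "translation": [
    [0,0,-0.4],
    [0,0,-0.8],
    [0,0,-0.8],
    [0,0,-0.8],
    [0,0,-0.8],
    [0,0,-0.6],
    [0,0,0]
  ],
  "delta_rot": [
    [0,0,0],
    [0,0,0],
    [0,0,0],
    [0,0,0],
    [0,0,0],
    [0,0,0],
    [0,0,0]
  ],
  "fingers": [40,40,40,40,40,40,40]
}}

```text
time: 6.75
tcp_pos: [0.4628, -0.2654, 0.1853]
ee_rot: [-0.002, 0.796, 0.606, 0.0]
contact_force: [-0.4, -1.1, -3.7]
opening: 0.641
```

```bash
python3 -c "
from h import *
d=go(cl(0,.008,.18)); snap('scene','s2');c,im,dd=snap('wrist','w2')
c,im,dd=load('s2');cv2.imwrite('pics/s2c.png',cv2.resize(im[80:330,100:420],None,fx=2.4,fy=2.4)[:,:,::-1])
"
```

```text
t 6.75 tcp [ 0.4628 -0.2654  0.1853] xang 74.6 zax [-0.002  0.003 -1.   ] F [-0.42 -1.1  -3.72] op 60.2  UNITS [11.56 -0.71  0.24]
```

View pics/s2c.png

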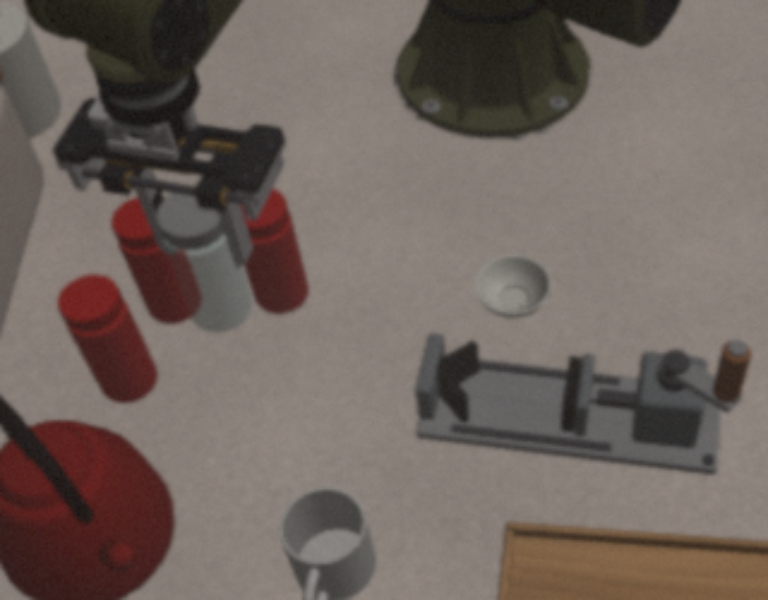

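View pics/w2.png

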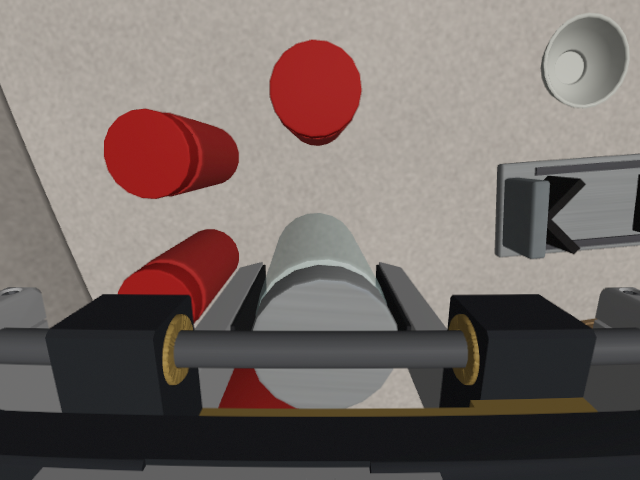

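The jar is held upright and lifted about 0.1 m. It sits about 3 mm toward tool +y, which I'll compensate for. Next I'll carry it over the bay.

Emit:
{"op": "carry_out", "data": {
  "translation": [
    [0.5,-0.1,0],
    [0.9,-0.1,0],
    [1,-0.1,0],
    [1,-0.1,0],
    [1,-0.1,0],
    [1,-0.1,0],
    [1,-0.1,0],
    [1,-0.1,0],
    [1,0,0],
    [0.9,0,0]
  ],
  "delta_rot": [
    [0,0,0],
    [0,0,0],
    [0,0,0],
    [0,0,0],
    [0,0,0],
    [0,0,0],
    [0,0,0],
    [0,0,0],
    [0,0,0],
    [0,0,0]
  ],
  "fingers": [40,40,40,40,40,40,40,40,40,40]
}}

```text
time: 8.1
tcp_pos: [0.5018, -0.0217, 0.1782]
ee_rot: [-0.008, 0.796, 0.606, -0.003]
contact_force: [1.0, -0.3, -4.2]
opening: 0.641
```

```bash
python3 -c "
from h import *
d=go(cl(0,.008,.18)-.0035*np.array([.964,-.266,0]))"
```

```text
t 8.1 tcp [ 0.5018 -0.0217  0.1782] xang 74.6 zax [-0.015  0.01  -1.   ] F [ 1.01 -0.31 -4.21] op 60.3  UNITS [ 1.75  0.23 -0.07]
```

Emit:
{"op": "carry_out", "data": {
  "translation": [
    [0.8,0.1,0],
    [0.5,0.1,0],
    [0,0,0],
    [0,0,0]
  ],
  "delta_rot": [
    [0,0,0],
    [0,0,0],
    [0,0,0],
    [0,0,0]
  ],
  "fingers": [40,40,40,40]
}}

```text
time: 8.6
tcp_pos: [0.5142, 0.0118, 0.1765]
ee_rot: [-0.01, 0.795, 0.607, -0.004]
contact_force: [0.1, 0.1, -2.7]
opening: 0.641
```

```bash
cat >> h.py <<'E'
def lev():
    o=env.get_obs();q=np.array(o["ee_rot"]);M=R.from_quat(q[[1,2,3,0]]).as_matrix()
    v=np.cross(M[:,2],[0,0,-1.]);print("level rot tool", (M.T@v).round(3))
E
python3 -c "
from h import *
d=go(cl(0,.008,.18)-.0035*np.array([.964,-.266,0]));lev()
c,im,dd=snap('wrist','w3');c,im,dd=snap('top','t3')
cv2.imwrite('pics/t3c.png',cv2.resize(im[180:310,200:400],None,fx=4,fy=4)[:,:,::-1])"
```

```text
t 8.6 tcp [0.5142 0.0118 0.1765] xang 74.7 zax [-0.018  0.01  -1.   ] F [ 0.13  0.08 -2.71] op 60.2  UNITS [ 0.32  0.11 -0.14]
level rot tool [-0.02  -0.005 -0.   ]
```

View pics/w3.png

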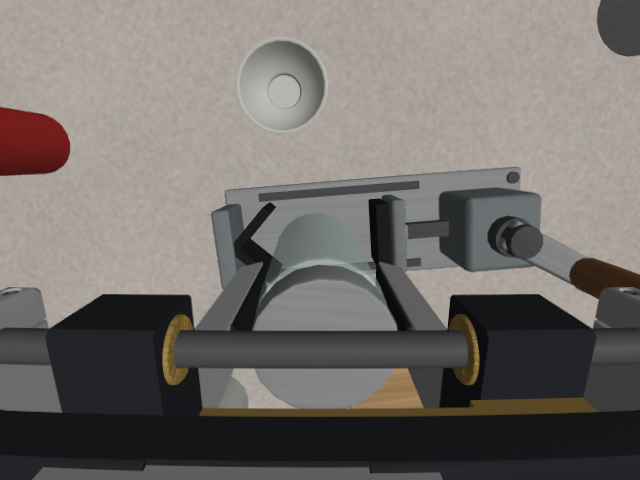

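Emit:
{"op": "carry_out", "data": {
  "translation": [
    [0.3,0.1,0],
    [0,0,0.5],
    [0,0,0.6],
    [0,0,0.6],
    [0,0,0.6],
    [0,0,0.3],
    [0,0,0]
  ],
  "delta_rot": [
    [-0.02,-0.005,0],
    [0,0,0],
    [0,0,0],
    [0,0,0],
    [0,0,0],
    [0,0,0],
    [0,0,0]
  ],
  "fingers": [40,40,40,40,40,40,40]
}}

```text
time: 9.57
tcp_pos: [0.5182, 0.0177, 0.1057]
ee_rot: [-0.0, 0.795, 0.606, -0.001]
contact_force: [-0.2, 0.2, -2.9]
opening: 0.645
```

```bash
python3 -c "
from h import *
d=go(cl(0,.008,.0883)-.0035*np.array([.964,-.266,0]));lev()"
```

```text
t 9.57 tcp [0.5182 0.0177 0.1057] xang 74.6 zax [-0.001 -0.001 -1.   ] F [-0.17  0.24 -2.88] op 60.7  UNITS [0.05 0.02 0.7 ]
level rot tool [-0.001  0.001 -0.   ]
```

Emit:
{"op": "carry_out", "data": {
  "translation": [
    [0,0,0.4],
    [0,0,0.15],
    [0,0,0.1],
    [0,0,0]
  ],
  "delta_rot": [
    [0,0,0],
    [0,0,0],
    [0,0,0],
    [0,0,0]
  ],
  "fingers": [40,40,40,40]
}}

```text
time: 10.07
tcp_pos: [0.5187, 0.0176, 0.0892]
ee_rot: [0.0, 0.795, 0.606, -0.0]
contact_force: [-0.3, -0.2, -2.6]
opening: 0.643
```

```bash
python3 -c "
from h import *
d=go(cl(0,.008,.0883)-.0035*np.array([.964,-.266,0]));lev()"
```

```text
t 10.07 tcp [0.5187 0.0176 0.0892] xang 74.6 zax [ 0.    -0.001 -1.   ] F [-0.32 -0.18 -2.62] op 60.4  UNITS [0.05 0.   0.03]
level rot tool [0.001 0.001 0.   ]
```

Emit:
{"op": "carry_out", "data": {
  "translation": [
    [0,0,0.05],
    [0,0,0]
  ],
  "delta_rot": [
    [0,0,0],
    [0,0,0]
  ],
  "fingers": [40,40]
}}

```text
time: 10.32
tcp_pos: [0.519, 0.0176, 0.0883]
ee_rot: [0.001, 0.795, 0.606, 0.0]
contact_force: [-0.2, -0.3, -3.4]
opening: 0.643
```

Emit:
{"op": "carry_out", "data": {
  "translation": [
    [0,0,0.06],
    [0,0,0]
  ],
  "delta_rot": [
    [0,0,0],
    [0,0,0]
  ],
  "fingers": [40,40]
}}

```text
time: 10.58
tcp_pos: [0.5197, 0.0171, 0.0881]
ee_rot: [0.002, 0.795, 0.606, 0.001]
contact_force: [-0.2, -0.0, -2.5]
opening: 0.641
```

Emit:
{"op": "carry_out", "data": {
  "translation": [
    [0,0,0.1],
    [0,0,0.05],
    [0,0,0]
  ],
  "delta_rot": [
    [0,0,0],
    [0,0,0],
    [0,0,0]
  ],
  "fingers": [40,40,40]
}}

```text
time: 10.95
tcp_pos: [0.5208, 0.0155, 0.0873]
ee_rot: [0.004, 0.795, 0.606, 0.001]
contact_force: [0.8, 0.3, -3.8]
opening: 0.634
```

Emit:
{"op": "carry_out", "data": {
  "translation": [
    [0,0,0.12],
    [0,0,0.05],
    [0,0,0]
  ],
  "delta_rot": [
    [0,0,0],
    [0,0,0],
    [0,0,0]
  ],
  "fingers": [40,40,40]
}}

```text
time: 11.32
tcp_pos: [0.5219, 0.0144, 0.0864]
ee_rot: [0.006, 0.795, 0.606, 0.002]
contact_force: [-0.2, -0.3, -4.5]
opening: 0.634
```

```bash
python3 -c "
from h import *
d=go(cl(0,.008,.0883)-.0035*np.array([.964,-.266,0]));lev();o=env.get_obs();print(o['contact_force'],o['ft_torque'])
c,im,dd=snap('scene','s4');cv2.imwrite('pics/s4c.png',cv2.resize(im[130:290,230:420],None,fx=4,fy=4,interpolation=cv2.INTER_CUBIC)[:,:600,::-1])"
```

```text
t 11.32 tcp [0.5219 0.0144 0.0864] xang 74.6 zax [ 0.01  -0.007 -1.   ] F [-0.22 -0.27 -4.53] op 59.6  UNITS [ 0.14 -0.15 -0.08]
level rot tool [0.012 0.004 0.   ]
[-0.22136739 -0.26740747 -4.53045033] [-0.00687764  0.04093007 -0.08536302]
```

View pics/s4c.png

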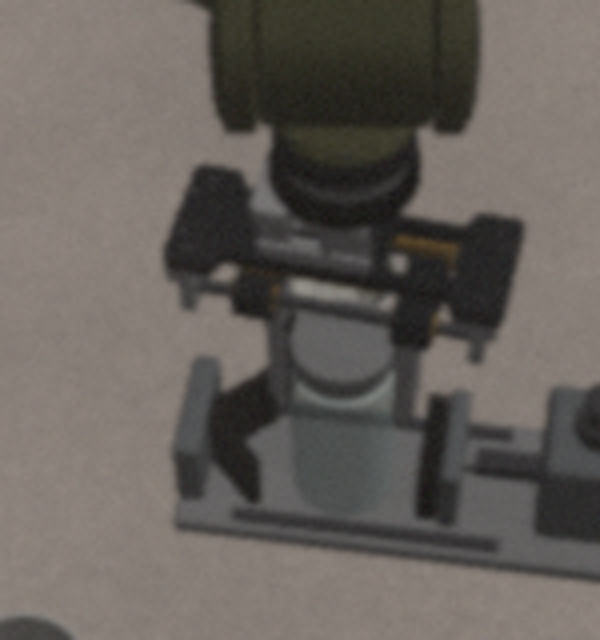

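Emit:
{"op": "carry_out", "data": {
  "translation": [
    [0,0,0],
    [0,0,0],
    [0,0,0],
    [0,0,0],
    [0,0,0]
  ],
  "delta_rot": [
    [0,0,0],
    [0,0,0],
    [0,0,0],
    [0,0,0],
    [0,0,0]
  ],
  "fingers": [64,70,80,86,86]
}}

```text
time: 12.0
tcp_pos: [0.5221, 0.0148, 0.0858]
ee_rot: [0.006, 0.795, 0.606, 0.002]
contact_force: [-1.0, -0.3, 0.1]
opening: 0.914
```

Emit:
{"op": "carry_out", "data": {
  "translation": [
    [0,0,-0.3],
    [0,0,-0.6],
    [0,0,-0.8],
    [0,0,-0.8],
    [0,0,-0.8],
    [0,0,-0.8],
    [0,0,-0.8]
  ],
  "delta_rot": [
    [0,0,0],
    [0,0,0],
    [0,0,0],
    [0,0,0],
    [0,0,0],
    [0,0,0],
    [0,0,0]
  ],
  "fingers": [86,86,86,86,86,86,86]
}}

```text
time: 12.88
tcp_pos: [0.5205, 0.0156, 0.2176]
ee_rot: [0.007, 0.795, 0.606, 0.003]
contact_force: [0.2, 0.2, -0.6]
opening: 0.915
```

```bash
python3 -c "
from h import *
d=go(cl(.055*np.sin(.537),.15+.055*np.cos(.537),.2));lev()
c,im,dd=snap('wrist','w5');c,im,dd=snap('scene','s5');cv2.imwrite('pics/s5c.png',cv2.resize(im[130:290,230:430],None,fx=3,fy=3,interpolation=cv2.INTER_CUBIC)[:,:,::-1])"
```

```text
t 12.88 tcp [0.5205 0.0156 0.2176] xang 74.6 zax [ 0.013 -0.007 -1.   ] F [ 0.17  0.17 -0.58] op 86.0  UNITS [7.75 0.49 0.69]
level rot tool [ 0.014  0.003 -0.   ]
```

View pics/s5c.png

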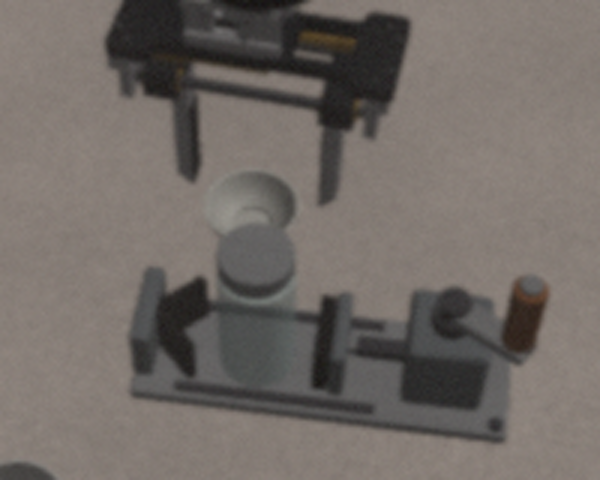

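View pics/w5.png

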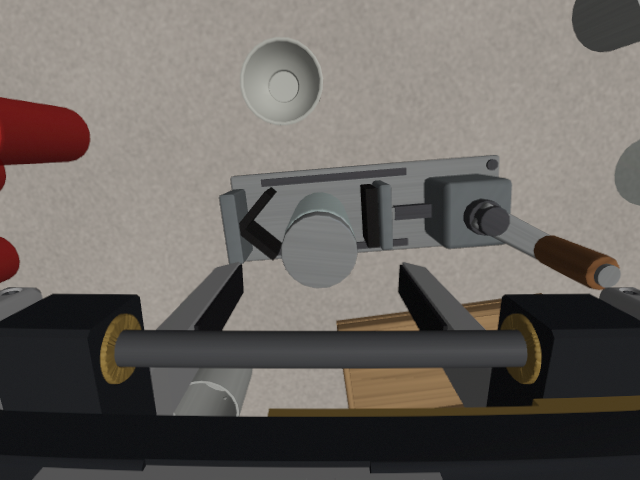

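The jar stands upright in the bay. Next, over the sleeve.

Emit:
{"op": "carry_out", "data": {
  "translation": [
    [0.6,0.1,0],
    [0.8,0.1,0],
    [0.9,0.1,0],
    [0.9,0.1,0],
    [0.9,0.1,0],
    [0.9,0,0],
    [0.9,0,0],
    [0.9,0,0],
    [0.5,0,0],
    [0,0,0]
  ],
  "delta_rot": [
    [0.014,0.003,0],
    [0,0,0],
    [0,0,0],
    [0,0,0],
    [0,0,0],
    [0,0,0],
    [0,0,0],
    [0,0,0],
    [0,0,0],
    [0,0,0]
  ],
  "fingers": [80,70,56,56,56,56,56,56,56,56]
}}

```text
time: 14.22
tcp_pos: [0.583, 0.2049, 0.2104]
ee_rot: [-0.002, 0.794, 0.608, -0.004]
contact_force: [0.1, -0.1, -0.6]
opening: 0.595
```

```bash
python3 -c "
from h import *
d=go(cl(.055*np.sin(.537),.15+.055*np.cos(.537),.2));lev()
c,im,dd=snap('wrist','w6');a=im[:,:,::-1].copy()
for t in np.linspace(0,6.28,60):
    for th,col in((.537,(0,255,0)),):
        u,v=proj(c,cl(.013*np.cos(t)+.055*np.sin(th),.15+.013*np.sin(t)+.055*np.cos(th),.177));cv2.circle(a,(int(u),int(v)),1,col,-1)
    u,v=proj(c,cl(.055*np.sin(t),.15+.055*np.cos(t),.113));cv2.circle(a,(int(u),int(v)),1,(255,0,255),-1)
cv2.imwrite('pics/w6o.png',a)"
```

```text
t 14.22 tcp [0.583  0.2049 0.2104] xang 74.9 zax [-0.008 -0.001 -1.   ] F [ 0.14 -0.1  -0.65] op 55.9  UNITS [-0.21  0.1   0.41]
level rot tool [-0.008  0.003 -0.   ]
```

View pics/w6o.png

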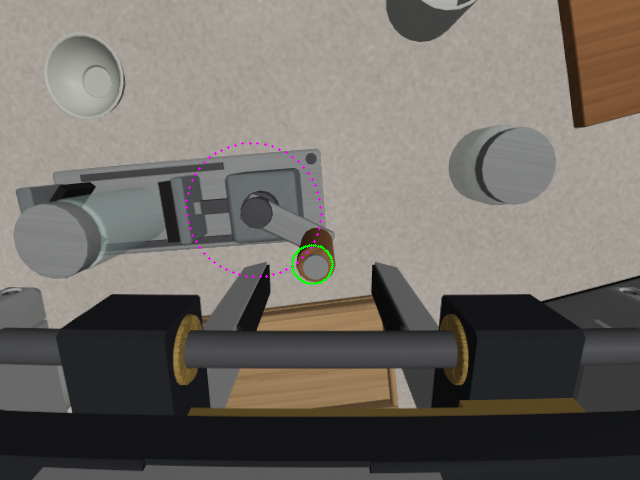

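```bash
python3 -c "
from h import *
c,im,d=load('w6')
cv2.imwrite('pics/w6c.png',cv2.resize(im[170:300,200:360],None,fx=5,fy=5,interpolation=cv2.INTER_CUBIC)[:,:,::-1])
for u,v in((316,266),(256,211),(258,211)):
    print(u,v,world(c,u,v,d[v,u]).round(4))
print(proj(c,cl(0,.15,.125)))
print(onplane(c,316,266,.177))
"
```

```text
316 266 [0.5835 0.2017 0.183 ]
256 211 [0.5467 0.1604 0.1154]
258 211 [0.547  0.1623 0.1167]
(np.float64(250.6671968142233), np.float64(215.2186642069522))
[0.58536041 0.20113472 0.177     ]
```

View pics/w6c.png

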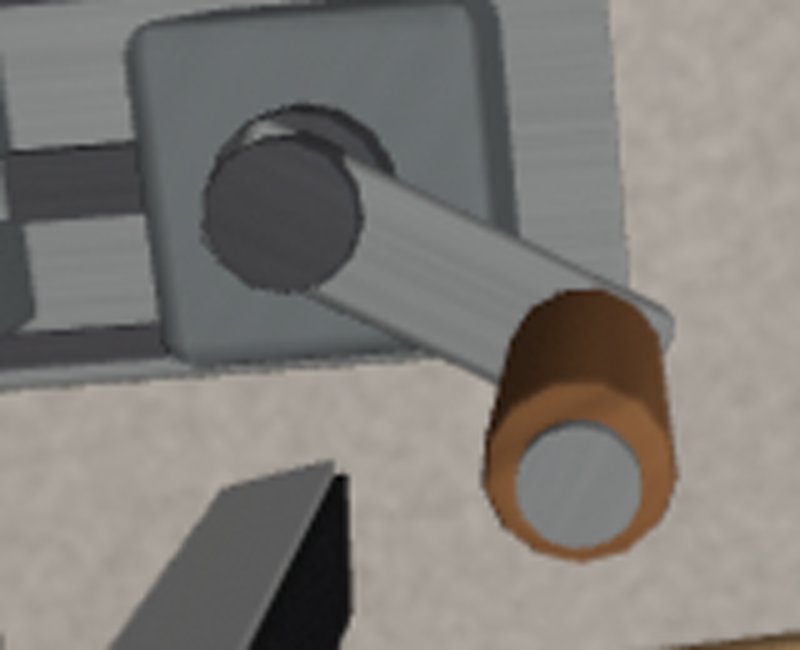

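Emit:
{"op": "carry_out", "data": {
  "translation": [
    [-0.15,0.12,0.3],
    [0,0,0.3],
    [0,0,0]
  ],
  "delta_rot": [
    [-0.008,0.003,0],
    [0,0,0],
    [0,0,0]
  ],
  "fingers": [56,56,56]
}}

```text
time: 14.65
tcp_pos: [0.5848, 0.198, 0.1941]
ee_rot: [0.0, 0.795, 0.607, -0.0]
contact_force: [-0.1, 0.1, 0.5]
opening: 0.597
```

```bash
python3 -c "
from h import *
d=go([.585,.2005,.128]);lev()"
```

```text
t 14.65 tcp [0.5848 0.198  0.1941] xang 74.8 zax [ 0.    -0.001 -1.   ] F [-0.11  0.1   0.53] op 56.1  UNITS [ 0.1  -0.02  2.64]
level rot tool [0.    0.001 0.   ]
```

Emit:
{"op": "carry_out", "data": {
  "translation": [
    [0.1,0,0.4],
    [0,0,0.6],
    [0,0,0.6],
    [0,0,0.6],
    [0,0,0.4],
    [0,0,0]
  ],
  "delta_rot": [
    [0,0,0],
    [0,0,0],
    [0,0,0],
    [0,0,0],
    [0,0,0],
    [0,0,0]
  ],
  "fingers": [56,56,56,56,56,56]
}}

```text
time: 15.4
tcp_pos: [0.585, 0.2002, 0.1235]
ee_rot: [-0.0, 0.795, 0.607, -0.001]
contact_force: [-0.6, -0.1, 0.2]
opening: 0.594
```

```bash
python3 -c "
from h import *
d=go([.585,.2005,.128]);lev()"
```

```text
t 15.4 tcp [0.585  0.2002 0.1235] xang 74.7 zax [-0.001 -0.001 -1.   ] F [-0.62 -0.15  0.22] op 55.8  UNITS [ 0.01 -0.   -0.18]
level rot tool [-0.001  0.001 -0.   ]
```

Emit:
{"op": "carry_out", "data": {
  "translation": [
    [0,0,-0.15],
    [0,0,0],
    [0,0,0],
    [0,0,0],
    [0,0,0]
  ],
  "delta_rot": [
    [0,0,0],
    [0,0,0],
    [0,0,0],
    [0,0,0],
    [0,0,0]
  ],
  "fingers": [56,40,10,10,10]
}}

```text
time: 16.02
tcp_pos: [0.5858, 0.2006, 0.1293]
ee_rot: [0.0, 0.795, 0.607, 0.001]
contact_force: [1.6, 1.1, -0.3]
opening: 0.272
```

```bash
python3 -c "
from h import *
d=go([.585,.2005,.128]);lev()"
```

```text
t 16.02 tcp [0.5858 0.2006 0.1293] xang 74.7 zax [ 0.001  0.    -1.   ] F [ 1.56  1.11 -0.32] op 25.6  UNITS [-0.01 -0.03  0.05]
level rot tool [ 0.001 -0.     0.   ]
```

```bash
cat >> h.py <<'E'
CA=np.array([.548,.159]);RR=.055
def ang(p):
    d=np.array(p)[:2]-CA;return np.arctan2(d@XA[:2],d@YA[:2]),np.linalg.norm(d)
def plan(n,dth,f=1.0,zt=.129):
    o=env.get_obs();q=np.array(o["ee_rot"]);M=R.from_quat(q[[1,2,3,0]]).as_matrix();p=o["tcp_pos"]
    th,r=ang(p);T=np.array([np.cos(th)*XA[:2]-np.sin(th)*YA[:2]])[0];N=np.array(np.sin(th)*XA[:2]+np.cos(th)*YA[:2])
    F=o["contact_force"][:2]
    print("t %.2f th %.3f r %.4f z %.4f op %.1f Ft %.2f Fr %.2f"%(o["time"],th,r,p[2],o["opening"]*94,F@T,F@N),"F",o["contact_force"].round(2),"moment",o["ft_torque"].round(2),"xang %.1f"%np.degrees(np.arctan2(M[1,0],M[0,0])));lev()
    pr=p.copy();out=[]
    for i in range(n):
        t=th+dth*(i+1);rr=RR+(r-RR)*max(0,1-(i+1)/2)
        w=np.r_[CA+rr*(np.sin(t)*XA[:2]+np.cos(t)*YA[:2]),p[2]+(zt-p[2])*min(1,(i+1)/2)]
        out.append((M.T@(w-pr)/.025*f).round(2).tolist());pr=w
    print(out)
E
python3 -c "
from h import *
plan(4,.12)"
```

```text
t 16.02 th 0.558 r 0.0562 z 0.1293 op 25.6 Ft 0.41 Fr 1.87 F [ 1.56  1.11 -0.32] moment [ 0.27 -0.13  0.  ] xang 74.7
level rot tool [ 0.001 -0.     0.   ]
[[-0.16, 0.22, 0.01], [-0.18, 0.2, 0.01], [-0.18, 0.19, 0.0], [-0.21, 0.17, 0.0]]
```

Emit:
{"op": "carry_out", "data": {
  "translation": [
    [-0.16,0.22,0],
    [-0.18,0.2,0],
    [-0.18,0.19,0],
    [-0.21,0.17,0]
  ],
  "delta_rot": [
    [0,0,0],
    [0,0,0],
    [0,0,0],
    [0,0,0]
  ],
  "fingers": [10,10,10,10]
}}

```text
time: 16.52
tcp_pos: [0.6005, 0.1799, 0.1293]
ee_rot: [-0.001, 0.794, 0.608, 0.002]
contact_force: [-0.4, 3.0, 0.1]
opening: 0.273
```

```bash
python3 -c "
from h import *
plan(6,.15)"
```

```text
t 16.52 th 1.013 r 0.0565 z 0.1293 op 25.6 Ft -2.96 Fr 0.79 F [-0.36  3.05  0.06] moment [ 0.57  0.19 -0.02] xang 74.9
level rot tool [ 0.001 -0.005 -0.   ]
[[-0.3, 0.16, 0.0], [-0.32, 0.11, 0.0], [-0.32, 0.09, -0.0], [-0.33, 0.04, -0.0], [-0.33, -0.01, -0.0], [-0.32, -0.06, -0.0]]
```

Emit:
{"op": "carry_out", "data": {
  "translation": [
    [-0.3,0.16,0],
    [-0.32,0.11,0],
    [-0.32,0.09,0],
    [-0.33,0.04,0],
    [-0.33,-0.01,0],
    [-0.32,-0.06,0]
  ],
  "delta_rot": [
    [0,0,0],
    [0,0,0],
    [0,0,0],
    [0,0,0],
    [0,0,0],
    [0,0,0]
  ],
  "fingers": [10,10,10,10,10,10]
}}

```text
time: 17.27
tcp_pos: [0.5963, 0.1297, 0.1291]
ee_rot: [-0.002, 0.794, 0.608, 0.003]
contact_force: [-4.0, 7.4, 1.7]
opening: 0.269
```

```bash
python3 -c "
from h import *
plan(7,.17)"
```

```text
t 17.27 th 1.937 r 0.0565 z 0.1291 op 25.3 Ft -4.25 Fr -7.31 F [-4.04  7.42  1.73] moment [ 1.07  0.81 -0.01] xang 74.9
level rot tool [ 0.002 -0.007 -0.   ]
[[-0.35, -0.16, -0.0], [-0.31, -0.22, -0.0], [-0.28, -0.24, -0.0], [-0.24, -0.29, -0.0], [-0.19, -0.32, -0.0], [-0.13, -0.35, -0.0], [-0.07, -0.37, -0.0]]
```

Emit:
{"op": "carry_out", "data": {
  "translation": [
    [-0.35,-0.16,0],
    [-0.31,-0.22,0],
    [-0.28,-0.24,0],
    [-0.24,-0.29,0],
    [-0.19,-0.32,0]
  ],
  "delta_rot": [
    [0,0.007,0],
    [0,0,0],
    [0,0,0],
    [0,0,0],
    [0,0,0]
  ],
  "fingers": [10,10,10,10,10]
}}

```text
time: 17.9
tcp_pos: [0.5556, 0.1041, 0.129]
ee_rot: [-0.004, 0.794, 0.608, 0.008]
contact_force: [2.3, 13.0, -0.9]
opening: 0.269
```

```bash
python3 -c "
from h import *
plan(7,.17)"
```

```text
t 17.90 th 2.824 r 0.0555 z 0.1290 op 25.3 Ft -4.06 Fr -12.56 F [ 2.3  13.   -0.87] moment [ 2.14 -0.25  0.  ] xang 74.9
level rot tool [ 0.002 -0.018 -0.   ]
[[-0.11, -0.36, -0.0], [-0.05, -0.37, -0.0], [0.01, -0.37, -0.0], [0.07, -0.37, 0.0], [0.13, -0.35, 0.0], [0.19, -0.32, 0.0], [0.24, -0.28, 0.0]]
```

```bash
sed -i 's/CA=np.array(\[.548,.159\])/CA=np.array([.548,.161])/' h.py; python3 -c "
from h import *
plan(5,.16)"
```

```text
t 17.90 th 2.828 r 0.0574 z 0.1290 op 25.3 Ft -4.00 Fr -12.58 F [ 2.3  13.   -0.87] moment [ 2.14 -0.25  0.  ] xang 74.9
level rot tool [ 0.002 -0.018 -0.   ]
[[-0.07, -0.36, -0.0], [-0.01, -0.36, -0.0], [0.0, -0.35, -0.0], [0.06, -0.35, 0.0], [0.11, -0.33, 0.0]]
```

Emit:
{"op": "carry_out", "data": {
  "translation": [
    [-0.03,-0.36,0],
    [0.02,-0.36,0],
    [0.02,-0.35,0],
    [0.06,-0.35,0],
    [0.11,-0.33,0]
  ],
  "delta_rot": [
    [0,-0.015,0],
    [0,0,0],
    [0,0,0],
    [0,0,0],
    [0,0,0]
  ],
  "fingers": [10,10,10,10,10]
}}

```text
time: 18.52
tcp_pos: [0.514, 0.117, 0.1292]
ee_rot: [0.004, 0.795, 0.607, 0.002]
contact_force: [9.6, 5.7, -6.8]
opening: 0.271
```

```bash
python3 -c "
from h import *
plan(6,.16)"
```

```text
t 18.52 th -2.664 r 0.0557 z 0.1292 op 25.5 Ft -4.06 Fr -10.39 F [ 9.56  5.74 -6.81] moment [ 1.24 -1.77 -0.01] xang 74.8
level rot tool [ 0.009  0.001 -0.   ]
[[0.17, -0.31, 0.0], [0.22, -0.28, 0.0], [0.25, -0.25, -0.0], [0.29, -0.2, -0.0], [0.32, -0.16, -0.0], [0.34, -0.1, -0.0]]
```

```bash
sed -i 's/CA=np.array(\[.548,.161\])/CA=np.array([.5495,.162])/' h.py; python3 -c "
from h import *
plan(6,.16)"
```

```text
t 18.52 th -2.654 r 0.0574 z 0.1292 op 25.5 Ft -3.95 Fr -10.43 F [ 9.56  5.74 -6.81] moment [ 1.24 -1.77 -0.01] xang 74.8
level rot tool [ 0.009  0.001 -0.   ]
[[0.21, -0.3, 0.0], [0.25, -0.26, 0.0], [0.25, -0.24, -0.0], [0.29, -0.2, -0.0], [0.32, -0.15, -0.0], [0.34, -0.1, -0.0]]
```

Emit:
{"op": "carry_out", "data": {
  "translation": [
    [0.22,-0.28,0],
    [0.26,-0.24,0],
    [0.25,-0.23,0],
    [0.29,-0.19,0],
    [0.32,-0.14,0],
    [0.34,-0.09,0]
  ],
  "delta_rot": [
    [0.006,0,0],
    [0,0,0],
    [0,0,0],
    [0,0,0],
    [0,0,0],
    [0,0,0]
  ],
  "fingers": [10,10,10,10,10,10]
}}

```text
time: 19.27
tcp_pos: [0.4946, 0.1635, 0.1292]
ee_rot: [0.004, 0.795, 0.606, -0.002]
contact_force: [3.5, -4.7, -0.3]
opening: 0.272
```

```bash
python3 -c "
from h import *
plan(6,.16)"
```

```text
t 19.27 th -1.723 r 0.0549 z 0.1292 op 25.6 Ft -4.61 Fr -3.64 F [ 3.51 -4.71 -0.26] moment [-0.61 -0.8   0.03] xang 74.7
level rot tool [0.003 0.007 0.   ]
[[0.35, -0.06, 0.0], [0.35, -0.0, 0.0], [0.35, 0.06, -0.0], [0.33, 0.11, -0.0], [0.31, 0.16, -0.0], [0.28, 0.21, -0.0]]
```

Emit:
{"op": "carry_out", "data": {
  "translation": [
    [0.35,-0.05,0],
    [0.35,0,0],
    [0.35,0.06,0],
    [0.33,0.11,0],
    [0.31,0.16,0],
    [0.28,0.21,0]
  ],
  "delta_rot": [
    [0,0.006,0],
    [0,0,0],
    [0,0,0],
    [0,0,0],
    [0,0,0],
    [0,0,0]
  ],
  "fingers": [10,10,10,10,10,10]
}}

```text
time: 20.02
tcp_pos: [0.5212, 0.2067, 0.129]
ee_rot: [0.006, 0.795, 0.606, -0.001]
contact_force: [2.5, -11.4, 3.2]
opening: 0.273
```

```bash
python3 -c "
from h import *
plan(4,.1);snap('top','t7')
c,im,d=load('t7');cv2.imwrite('pics/t7c.png',cv2.resize(im[195:305,205:365],None,fx=5,fy=5,interpolation=cv2.INTER_CUBIC)[:,:,::-1])"
```

```text
t 20.02 th -0.745 r 0.0529 z 0.1290 op 25.6 Ft -3.95 Fr -10.97 F [  2.54 -11.39   3.22] moment [-1.86 -0.23 -0.02] xang 74.7
level rot tool [0.007 0.009 0.   ]
[[0.18, 0.12, -0.0], [0.17, 0.14, -0.0], [0.12, 0.18, 0.0], [0.1, 0.19, 0.0]]
```

View pics/t7c.png

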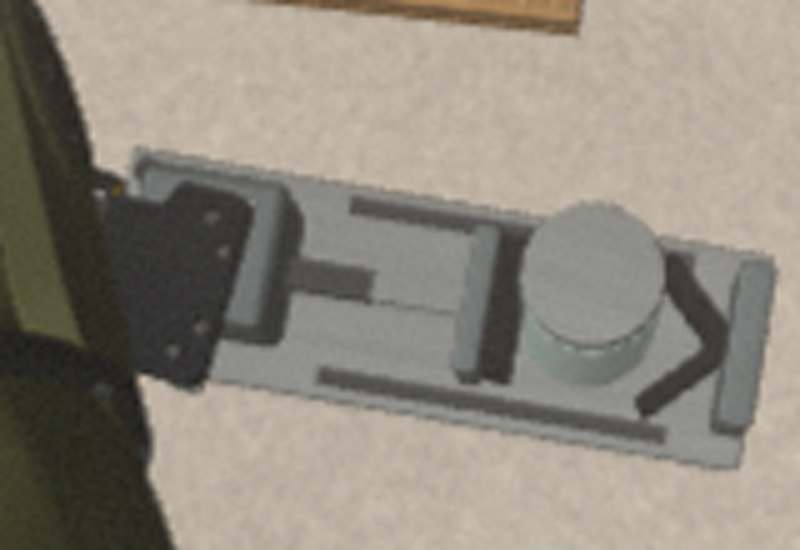

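```bash
python3 -c "
import numpy as np
from scipy.optimize import least_squares as L
P=np.array([(.5858,.2006),(.6005,.1799),(.5963,.1297),(.5556,.1041),(.514,.117),(.4946,.1635),(.5212,.2067)])
F=np.array([(1.56,1.11),(-.36,3.05),(-4.04,7.42),(2.3,13),(9.56,5.74),(3.51,-4.71),(2.54,-11.39)])
def f(x,ret=0):
    C=x[:2]/1e3;d=P-C;r=np.linalg.norm(d,axis=1);Fr=(F*d).sum(1)/r
    return (r*1e3-55+Fr*x[2])
s=L(f,[548,160,.2]);print(s.x,s.fun.round(2))
"
```

```text
[5.49610411e+02 1.59222993e+02 3.06574407e-02] [ 0.03 -0.05  0.01  0.06 -0.09  0.06 -0.01]
```

```bash
sed -i 's/CA=np.array(\[.5495,.162\])/CA=np.array([.5496,.1592])/' h.py; python3 -c "
from h import *
plan(4,.1)"
```

```text
t 20.07 th -0.706 r 0.0553 z 0.1290 op 25.8 Ft -0.70 Fr -7.97 F [ 3.4  -7.24  2.04] moment [-1.13 -0.6   0.05] xang 74.7
level rot tool [0.008 0.009 0.   ]
[[0.14, 0.17, 0.0], [0.13, 0.18, 0.0], [0.11, 0.19, 0.0], [0.09, 0.2, 0.0]]
```

Emit:
{"op": "carry_out", "data": {
  "translation": [
    [0.13,0.16,0],
    [0.13,0.18,0],
    [0.11,0.19,0],
    [0.09,0.2,0]
  ],
  "delta_rot": [
    [0.006,0.007,0],
    [0,0,0],
    [0,0,0],
    [0,0,0]
  ],
  "fingers": [10,10,10,10]
}}

```text
time: 20.58
tcp_pos: [0.5419, 0.2138, 0.1291]
ee_rot: [0.001, 0.795, 0.607, -0.002]
contact_force: [-4.2, -3.8, 4.1]
opening: 0.27
```

```bash
python3 -c "
from h import *
plan(4,.1)"
```

```text
t 20.57 th -0.321 r 0.0551 z 0.1291 op 25.3 Ft -4.72 Fr -3.13 F [-4.24 -3.76  4.08] moment [-0.75  0.62  0.01] xang 74.7
level rot tool [-0.001  0.005  0.   ]
[[0.08, 0.21, 0.0], [0.05, 0.21, 0.0], [0.03, 0.22, -0.0], [0.01, 0.22, -0.0]]
```

Emit:
{"op": "carry_out", "data": {
  "translation": [
    [0.08,0.21,0],
    [0.05,0.21,0]
  ],
  "delta_rot": [
    [0,0.004,0],
    [0,0,0]
  ],
  "fingers": [10,10]
}}

```text
time: 20.82
tcp_pos: [0.5531, 0.2142, 0.1291]
ee_rot: [-0.0, 0.795, 0.607, -0.001]
contact_force: [-4.5, -3.6, 4.1]
opening: 0.271
```

```bash
python3 -c "
from h import *
plan(4,.1)"
```

```text
t 20.82 th -0.117 r 0.0551 z 0.1291 op 25.5 Ft -4.24 Fr -3.88 F [-4.48 -3.61  4.13] moment [-0.78  0.75  0.02] xang 74.7
level rot tool [-0.002  0.002 -0.   ]
[[0.03, 0.22, 0.0], [0.01, 0.22, 0.0], [-0.01, 0.22, -0.0], [-0.03, 0.22, -0.0]]
```

Emit:
{"op": "carry_out", "data": {
  "translation": [
    [0.03,0.22,0],
    [0.01,0.22,0],
    [-0.01,0.22,0]
  ],
  "delta_rot": [
    [0,0,0],
    [0,0,0],
    [0,0,0]
  ],
  "fingers": [10,10,10]
}}

```text
time: 21.2
tcp_pos: [0.5692, 0.2108, 0.129]
ee_rot: [-0.001, 0.795, 0.607, -0.003]
contact_force: [-6.1, -4.5, 5.1]
opening: 0.274
```

```bash
python3 -c "
from h import *
plan(3,.1);snap('top','t8')
c,im,d=load('t8');cv2.imwrite('pics/t8c.png',cv2.resize(im[195:305,205:365],None,fx=5,fy=5,interpolation=cv2.INTER_CUBIC)[:,:,::-1])"
```

```text
t 21.20 th 0.184 r 0.0552 z 0.1290 op 25.8 Ft -4.07 Fr -6.34 F [-6.06 -4.48  5.11] moment [-0.92  1.   -0.06] xang 74.7
level rot tool [-0.004  0.003 -0.   ]
[[-0.04, 0.22, 0.0], [-0.06, 0.21, 0.0], [-0.07, 0.21, -0.0]]
```

View pics/t8c.png

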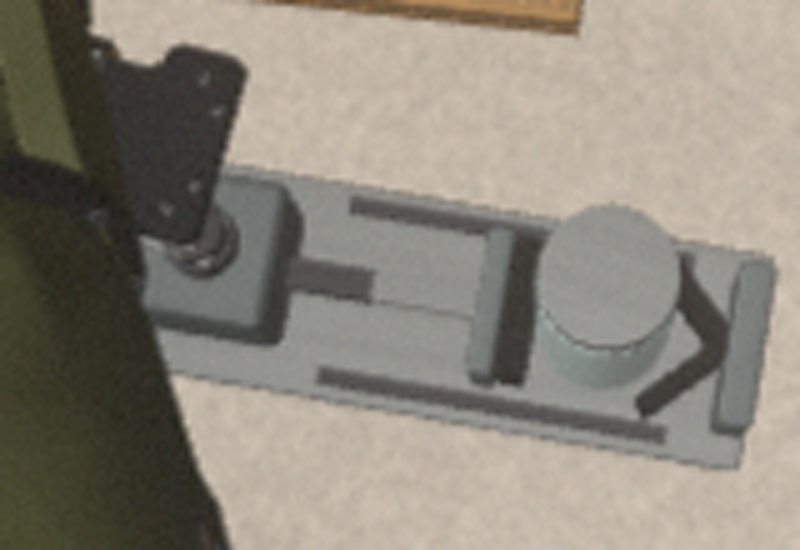

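```bash
python3 -c "
from h import *
c,im,d=load('t8')
p=onplane(c,205+610/5,195+276/5,.150)-O;print('jar',p@XA,p@YA)
for n,q in dict(jf1=(515,228),jf2=(495,384),vt1=(672,256),vt2=(643,405),ap=(722,335),apin=(700,335)).items():
    p=onplane(c,205+q[0]/5,195+q[1]/5,.066)-O;print(n,p@XA,p@YA)"
```

```text
jar 0.0034474242318886824 -0.02274896251606617
jf1 0.03173002143826042 0.021505850901179072
jf2 -0.03695374820413715 0.018595347278507545
vt1 0.030725383507908724 -0.04777533806908922
vt2 -0.03542384726034318 -0.04555271073937004
ap 9.607822607361119e-05 -0.07438364005018047
apin -0.0014642908012355048 -0.06503320048285063
```

θ≈6.47. The jar is being slid, with roughly 5 mm left to the V. From here I'll take short steps.

Emit:
{"op": "carry_out", "data": {
  "translation": [
    [-0.05,0.22,0],
    [-0.07,0.21,0]
  ],
  "delta_rot": [
    [-0.003,0.002,0],
    [0,0,0]
  ],
  "fingers": [10,10]
}}

```text
time: 21.5
tcp_pos: [0.5792, 0.2056, 0.1291]
ee_rot: [-0.001, 0.795, 0.607, -0.001]
contact_force: [-4.4, 0.7, 3.2]
opening: 0.272
```

```bash
python3 -c "
from h import *
plan(3,.1)"
```

```text
t 21.50 th 0.388 r 0.0551 z 0.1291 op 25.6 Ft -4.04 Fr -1.80 F [-4.37  0.66  3.19] moment [-0.05  0.83 -0.03] xang 74.8
level rot tool [-0.002  0.001 -0.   ]
[[-0.08, 0.21, 0.0], [-0.1, 0.2, 0.0], [-0.12, 0.19, -0.0]]
```

Emit:
{"op": "carry_out", "data": {
  "translation": [
    [-0.08,0.2,0],
    [-0.1,0.19,0]
  ],
  "delta_rot": [
    [0,0,0],
    [0,0,0]
  ],
  "fingers": [10,10]
}}

```text
time: 21.75
tcp_pos: [0.5877, 0.1991, 0.1291]
ee_rot: [-0.001, 0.794, 0.607, -0.001]
contact_force: [-4.9, -0.0, 4.8]
opening: 0.272
```

```bash
python3 -c "
from h import *
plan(3,.09)"
```

```text
t 21.75 th 0.582 r 0.0551 z 0.1291 op 25.5 Ft -3.51 Fr -3.40 F [-4.89 -0.04  4.81] moment [0.01 0.92 0.01] xang 74.8
level rot tool [-0.003  0.    -0.   ]
[[-0.1, 0.17, 0.0], [-0.12, 0.16, 0.0], [-0.13, 0.15, -0.0]]
```

θ=6.865, Ft −3.5 N, no rise yet.

Emit:
{"op": "carry_out", "data": {
  "translation": [
    [-0.11,0.17,0],
    [-0.13,0.16,0]
  ],
  "delta_rot": [
    [-0.002,0,0],
    [0,0,0]
  ],
  "fingers": [10,10]
}}

```text
time: 22.0
tcp_pos: [0.5944, 0.1913, 0.1291]
ee_rot: [-0.001, 0.794, 0.607, -0.0]
contact_force: [-5.7, 3.4, 4.6]
opening: 0.271
```

```bash
python3 -c "
from h import *
plan(3,.08)"
```

```text
t 22.00 th 0.769 r 0.0551 z 0.1291 op 25.5 Ft -6.10 Fr -2.68 F [-5.72  3.4   4.6 ] moment [ 0.52  1.03 -0.02] xang 74.8
level rot tool [-0.001 -0.001 -0.   ]
[[-0.12, 0.13, 0.0], [-0.13, 0.12, 0.0], [-0.14, 0.11, -0.0]]
```

```bash
python3 -c "
from h import *
c,im,d=snap('top','t9');plan(1,.05)
cv2.imwrite('pics/t9c.png',cv2.resize(im[195:305,205:365],None,fx=5,fy=5,interpolation=cv2.INTER_CUBIC)[:,:,::-1])
c,im,d=snap('scene','s9');plan(1,.05)
cv2.imwrite('pics/s9c.png',cv2.resize(im[190:290,250:430],None,fx=4,fy=4,interpolation=cv2.INTER_CUBIC)[:,:,::-1])"
```

```text
t 22.05 th 0.779 r 0.0551 z 0.1291 op 25.4 Ft -3.25 Fr -1.27 F [-2.9   1.93  4.16] moment [ 0.33  0.81 -0.05] xang 74.8
level rot tool [-0.001 -0.     0.   ]
[[-0.07, 0.08, 0.0]]
t 22.10 th 0.778 r 0.0551 z 0.1291 op 25.7 Ft -0.78 Fr -2.35 F [-2.37 -0.71  4.16] moment [-0.16  0.39 -0.06] xang 74.8
level rot tool [-0.001 -0.    -0.   ]
[[-0.07, 0.08, 0.0]]
```

View pics/t9c.png

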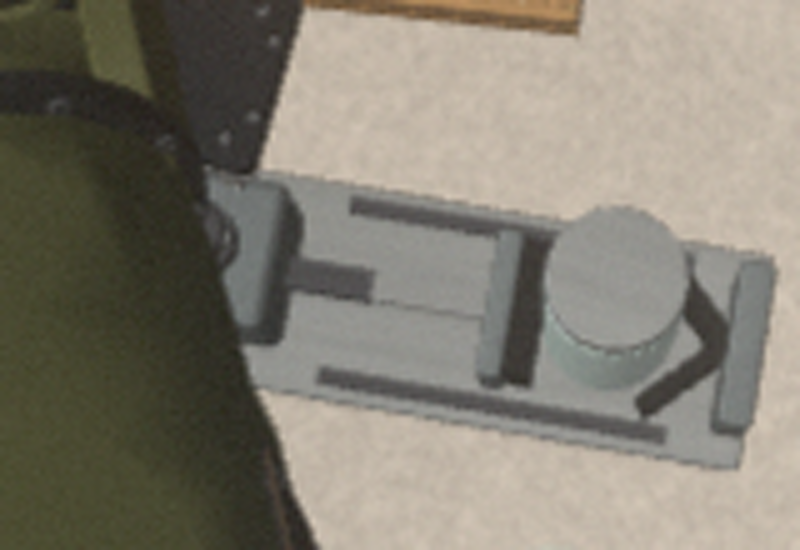

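View pics/s9c.png

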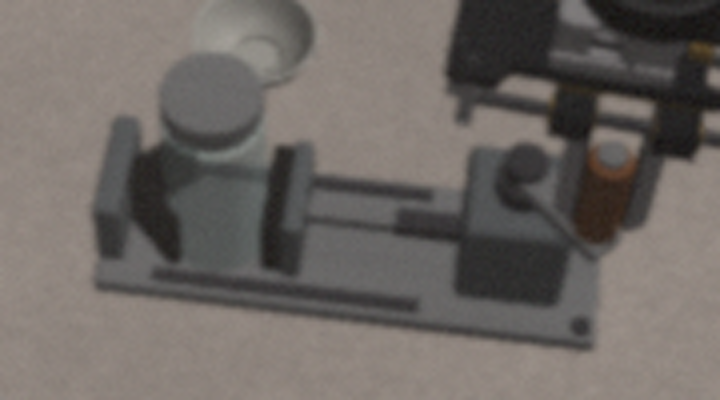

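Emit:
{"op": "carry_out", "data": {
  "translation": [
    [-0.06,0.07,0],
    [-0.06,0.07,0]
  ],
  "delta_rot": [
    [0,0,0],
    [0,0,0]
  ],
  "fingers": [10,10]
}}

```text
time: 22.35
tcp_pos: [0.5968, 0.1877, 0.1291]
ee_rot: [-0.001, 0.794, 0.607, -0.0]
contact_force: [-6.8, 3.3, 5.4]
opening: 0.272
```

```bash
python3 -c "
from h import *
plan(3,.04)"
```

```text
t 22.35 th 0.848 r 0.0552 z 0.1291 op 25.6 Ft -6.38 Fr -4.08 F [-6.79  3.35  5.42] moment [ 0.47  1.31 -0.04] xang 74.8
level rot tool [-0.002 -0.001  0.   ]
[[-0.06, 0.06, 0.0], [-0.07, 0.06, 0.0], [-0.07, 0.06, -0.0]]
```

```bash
cat > ana.py <<'E'
from h import *
from scipy.optimize import minimize
def sh(a,b,box):
    x0,x1,y0,y1=box
    A=cv2.cvtColor(a,cv2.COLOR_RGB2GRAY).astype(np.float32);B=cv2.cvtColor(b,cv2.COLOR_RGB2GRAY).astype(np.float32)
    # ECC translation
    W=np.eye(2,3,dtype=np.float32)
    cc,W=cv2.findTransformECC(A[y0:y1,x0:x1],B[y0-10:y1+10,x0-10:x1+10],np.array([[1,0,10],[0,1,10]],np.float32),cv2.MOTION_TRANSLATION,(3,200,1e-6),None,3)
    return (W[0,2]-10,W[1,2]-10,round(cc,4))
def cmpi(i,j):
    a=load(i)[1];b=load(j)[1]
    print(i,j,"lid",sh(a,b,(311,350,232,266)),"jaw",sh(a,b,(296,313,236,276)),"stat",sh(a,b,(345,362,245,292)))
E
python3 -c "
from ana import *
snap('top','t10');plan(1,.03)
cmpi('t8','t9');cmpi('t9','t10');cmpi('t8','t10');cmpi('t7','t8')"
```

```text
t 22.40 th 0.851 r 0.0551 z 0.1291 op 25.8 Ft -5.43 Fr -4.13 F [-6.33  2.54  4.76] moment [ 0.44  1.12 -0.03] xang 74.8
level rot tool [-0.002 -0.001  0.   ]
[[-0.05, 0.04, 0.0]]
t8 t9 lid (np.float32(1.0891333), np.float32(0.6437721), 0.9683) jaw (np.float32(1.4498444), np.float32(0.24750996), 0.99) stat (np.float32(0.045207024), np.float32(0.0049533844), 0.9982)
t9 t10 lid (np.float32(0.026088715), np.float32(-0.015195847), 0.9992) jaw (np.float32(0.008698463), np.float32(-0.019029617), 0.9934) stat (np.float32(0.056303978), np.float32(0.013397217), 0.9983)
t8 t10 lid (np.float32(1.1016035), np.float32(0.65110016), 0.9674) jaw (np.float32(1.5785742), np.float32(0.2251091), 0.9876) stat (np.float32(0.053162575), np.float32(0.011316299), 0.9983)
t7 t8 lid (np.float32(1.5402374), np.float32(0.93848133), 0.9299) jaw (np.float32(2.8950348), np.float32(0.49536228), 0.9939) stat (np.float32(0.0433836), np.float32(0.014949799), 0.9984)
```

The jar has stopped moving between t9 and t10 while the jaw has compressed about 1.3 mm, which is roughly 16 N. The drag rise while moving is about 2.4 N, which is roughly 18 N. Both say firm, so I'll stop and release.

Emit:
{"op": "carry_out", "data": {
  "translation": [
    [0,0,0],
    [0,0,0],
    [0,0,0],
    [0,0,0]
  ],
  "delta_rot": [
    [0,0,0],
    [0,0,0],
    [0,0,0],
    [0,0,0]
  ],
  "fingers": [56,56,56,56]
}}

```text
time: 22.9
tcp_pos: [0.5975, 0.187, 0.1284]
ee_rot: [-0.0, 0.795, 0.607, -0.0]
contact_force: [0.2, -0.2, -0.2]
opening: 0.595
```

```bash
python3 -c "
from ana import *
plan(1,.03);snap('top','t11');cmpi('t8','t11');cmpi('t10','t11')
c,im,d=snap('scene','s11')
cv2.imwrite('pics/s11c.png',cv2.resize(im[190:290,250:430],None,fx=4,fy=4,interpolation=cv2.INTER_CUBIC)[:,:,::-1])"
```

```text
t 22.90 th 0.864 r 0.0554 z 0.1284 op 55.9 Ft 0.23 Fr 0.09 F [ 0.19 -0.15 -0.16] moment [-0.03  0.01 -0.02] xang 74.8
level rot tool [-0.001 -0.    -0.   ]
[[-0.05, 0.04, -0.01]]
t8 t11 lid (np.float32(1.1208639), np.float32(0.6537781), 0.9673) jaw (np.float32(1.5910912), np.float32(0.22901535), 0.9874) stat (np.float32(0.03790474), np.float32(0.00010585785), 0.9983)
t10 t11 lid (np.float32(-0.013112068), np.float32(-0.0144815445), 0.9992) jaw (np.float32(-0.1336689), np.float32(-0.047413826), 0.9951) stat (np.float32(0.022950172), np.float32(0.00838089), 0.9984)
```

View pics/s11c.png

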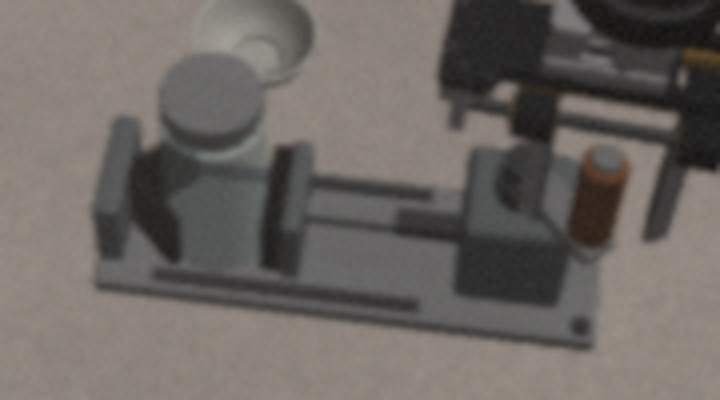

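Emit:
{"op": "carry_out", "data": {
  "translation": [
    [0,0,-0.3],
    [0,0,-0.6],
    [0,0,-0.8],
    [0,0,-0.8],
    [0,0,-0.8],
    [0,0,-0.8],
    [0,0,-0.5],
    [0,0,0]
  ],
  "delta_rot": [
    [0,0,0],
    [0,0,0],
    [0,0,0],
    [0,0,0],
    [0,0,0],
    [0,0,0],
    [0,0,0],
    [0,0,0]
  ],
  "fingers": [56,56,56,56,56,56,56,56]
}}

```text
time: 24.0
tcp_pos: [0.5979, 0.1871, 0.2544]
ee_rot: [0.001, 0.794, 0.607, 0.003]
contact_force: [-0.2, -0.1, 0.0]
opening: 0.597
```

```bash
python3 -c "
from ana import *
plan(1,.03);c,im,d=snap('wrist','w12');snap('top','t12')
cmpi('t10','t12');cmpi('t11','t12');c,im,d=load('t12')
cv2.imwrite('pics/t12c.png',cv2.resize(im[195:305,205:365],None,fx=5,fy=5,interpolation=cv2.INTER_CUBIC)[:,:,::-1])"
```

```text
t 24.00 th 0.867 r 0.0558 z 0.2544 op 56.1 Ft -0.02 Fr -0.19 F [-0.18 -0.08  0.01] moment [-0.03  0.02  0.01] xang 74.8
level rot tool [ 0.004 -0.003  0.   ]
[[-0.07, 0.03, 2.51]]
t10 t12 lid (np.float32(-0.035549164), np.float32(-0.028605461), 0.9993) jaw (np.float32(-0.1394682), np.float32(-0.061985016), 0.995) stat (np.float32(0.049693108), np.float32(0.008854866), 0.9983)
t11 t12 lid (np.float32(-0.0027885437), np.float32(-0.0121154785), 0.9993) jaw (np.float32(-0.17058659), np.float32(-0.03599453), 0.9954) stat (np.float32(0.037913322), np.float32(0.029026031), 0.9982)
```

View pics/w12.png

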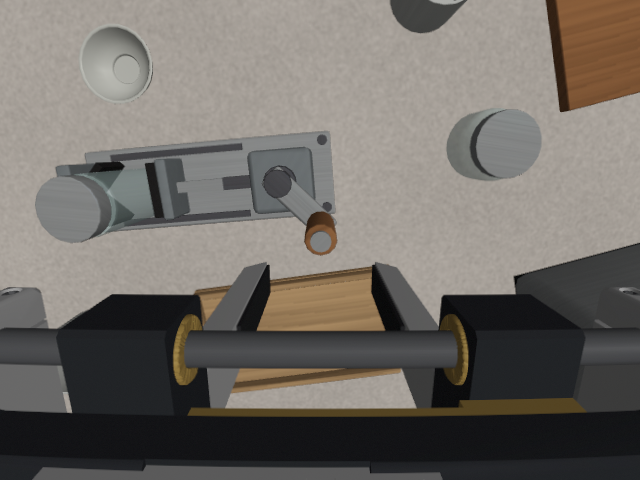

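View pics/t12c.png

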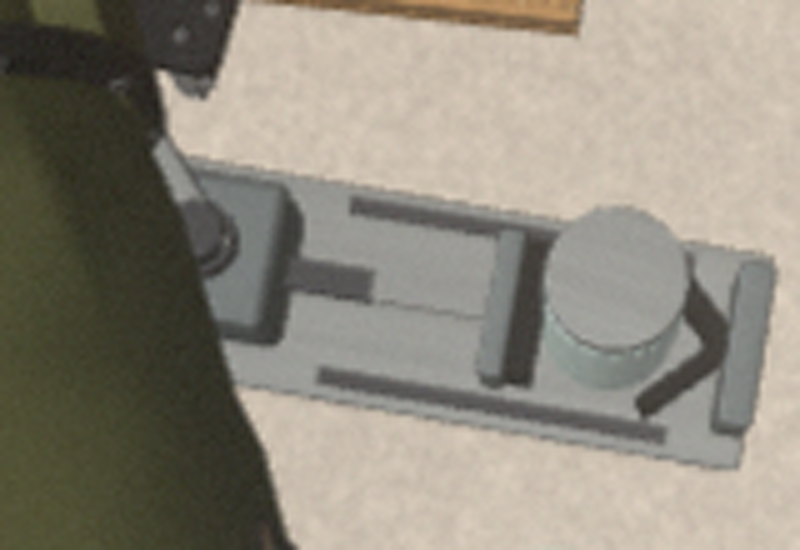

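```bash
python3 -c "
from ana import *
c,im,d=load('w12')
for u,v in((320.5,241.5),(321.5,241.5)):
    p=onplane(c,u,v,.177);print(p,ang(p))
cv2.imwrite('pics/w12c.png',cv2.resize(im[195:265,280:360],None,fx=8,fy=8,interpolation=cv2.INTER_CUBIC)[:,:,::-1])
I={k:load(k)[1] for k in('t8','t9','t10','t11','t12')}
for k in('t9','t10','t11','t12'):
    print(k,'from t8',[sh(I['t8'],I[k],b) for b in((297,312,238,274),(298,310,245,270))])
for k in('t10','t11','t12'):
    print(k,'from t9',[sh(I['t9'],I[k],b) for b in((298,314,238,274),(299,312,245,270))])
"
```

```text
[0.59650154 0.18778491 0.177     ] (np.float64(0.8434453443226316), np.float64(0.054925874985140885))
[0.59670454 0.18852776 0.177     ] (np.float64(0.8339175169814224), np.float64(0.05548833569993433))
t9 from t8 [(np.float32(1.4024191), np.float32(0.33083916), 0.9873), (np.float32(1.7401266), np.float32(-0.27332783), 0.9954)]
t10 from t8 [(np.float32(1.5165081), np.float32(0.32827473), 0.9847), (np.float32(1.8607903), np.float32(0.011458397), 0.9935)]
t11 from t8 [(np.float32(1.5384054), np.float32(0.33966732), 0.9848), (np.float32(1.8582249), np.float32(0.051182747), 0.9944)]
t12 from t8 [(np.float32(1.5357885), np.float32(0.35458088), 0.9845), (np.float32(1.8484163), np.float32(0.061588287), 0.9943)]
t10 from t9 [(np.float32(-0.04382229), np.float32(0.037625313), 0.9906), (np.float32(0.13103104), np.float32(-0.5516491), 0.9951)]
t11 from t9 [(np.float32(-0.05403042), np.float32(0.04508686), 0.9906), (np.float32(0.11831951), np.float32(-0.46980762), 0.9954)]
t12 from t9 [(np.float32(-0.051566124), np.float32(0.05934906), 0.9905), (np.float32(0.11318016), np.float32(-0.5007534), 0.9955)]
```

View pics/w12c.png

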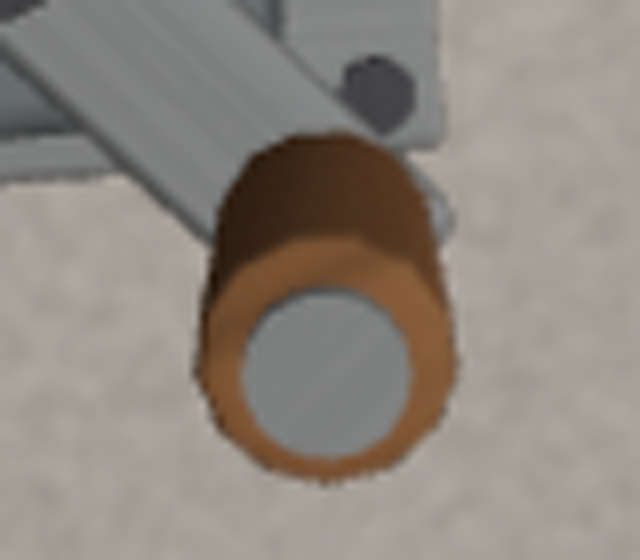

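```bash
python3 -c "
from ana import *
G={k:cv2.cvtColor(load(k)[1],cv2.COLOR_RGB2GRAY).astype(np.float32) for k in('t8','t9','t10','t11','t12')}
def m(a,b,cx,cy,r):
    mask=np.zeros(a.shape,np.uint8);cv2.circle(mask,(int(cx),int(cy)),r,255,-1)
    best=None
    for ix in(0,1,2,3):
        W=np.array([[1,0,ix],[0,1,.3]],np.float32)
        try: cc,W=cv2.findTransformECC(b*0+a,b,W,cv2.MOTION_TRANSLATION,(3,300,1e-7),mask,3)
        except cv2.error: continue
        if best is None or cc>best[0]: best=(round(cc,4),W[0,2],W[1,2])
    return best
for r in(15,16,17):
    print(r,[(k,m(G['t8'],G[k],327,250,r)) for k in('t9','t10','t12')])
    print(r,'t9->',[(k,m(G['t9'],G[k],328.6,250.7,r)) for k in('t10','t12')])
"
```

```text
15 [('t9', None), ('t10', None), ('t12', None)]
15 t9-> [('t10', None), ('t12', None)]
16 [('t9', None), ('t10', None), ('t12', None)]
16 t9-> [('t10', None), ('t12', None)]
17 [('t9', (0.982, np.float32(1.3881595), np.float32(0.6552103))), ('t10', (0.9822, np.float32(1.3861445), np.float32(0.6434548))), ('t12', (0.9828, np.float32(1.3667592), np.float32(0.6114179)))]
17 t9-> [('t10', (0.9983, np.float32(0.019451782), np.float32(0.0077223405))), ('t12', (0.9984, np.float32(0.033933274), np.float32(-0.026985904)))]
```

```bash
python3 -c "
from h import *
print(env.job_done())"
```

```text
the job is handed in; nothing more can be done
None
```

The clear jar is standing upright in the clamp bay, squeezed against the V stop at roughly 16–22 N by my estimates. I let go of the jar first. Then I wound the sleeve clockwise from about 0.55 to 7.13 rad without losing hold, opened the fingers and backed away upward. I handed the job in about 24 s after the start.

**Squeeze:** I had no direct reading, but several estimates agree:
- **Drag while moving:** it rose from about 4 N to 6.4 N, which is about 18 N of squeeze.
- **Jar position:** the lid stayed put over the last 0.07 rad of winding.
- **Jaw against jar travel:** the difference points to about 1.3–1.8 mm of rubber compression, which is about 16–22 N. This is rough, because the image tracking was partly biased by the still background.

**After letting go:** the crank stayed at about 0.84 rad past one full turn, against 0.85 when I released it. The lid did not move, and the hand touched nothing. The jaw held still when tracked from the earlier frame; one noisier comparison showed about 0.3 mm of shift, which the others did not support.

**What did not go to plan:**
- The hand was about 12 mm off in y when the fingers closed on the jar, so they nudged it before lifting.
- Sideways force on the sleeve reached about 13 N until I corrected my estimate of the crank centre.

The hand never went to the other objects. I did not check their positions one by one at the end.

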